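# Chock the little trailer and unhitch its tongue

## Task

First chock the trailer: seat the yellow wheel chock flat and square, fully down in the metal-framed pocket on the board in front of one wheel, its sloping side towards that wheel, and let go of it. Then take the red upright handle on the coupler, pull it sideways away from the coupler (towards the side with the two springs) against the springs until the latch is free of the ball, and with it lift the tongue off the ball until the coupler is raised at least 70 mm. Finish while still holding the tongue up there by the handle, and leave everything else where it is.

Things in the scene. Friction and masses are not known exactly. Their poses are not given: they have to be found in the camera images.
- rig: fixed plywood board 480 x 300 x 12 mm with the front half of a small green trailer; place and yaw (to 14 degrees) vary. Origin: underside, on the trailer's centre line, 190 mm from the near edge; x to the trailer, y to the wheel with the pocket, z up. In mm: ball at (-110, 0), tongue hinge (145, 0), wheels (100 diameter, 30 wide, tops 112 above table) at (117, +-105), bed from x = 165
- pocket (a point): centre of the floor of the chock pocket, which is the board's top (12 mm above the table); axes as the rig. Inside 64 mm (x) by 48 mm (y), walls 7 mm high with flared lips on three sides reaching 14 mm; the wheel stands on its +x side, its rim 37 mm from the pocket centre at axle height
- chock: loose yellow plastic wheel chock, about 0.18 kg, 58 (x) x 42 mm (y). Origin: centre of the underside, z up. Its back is an upright block 24 mm long, 42 wide, 50 high, centred at x = -17 mm: grip it there across y. Ahead of that it slopes down to +x, to a nose 14 mm high. Lies on the table left or right of the board, +x within 30 degrees of the robot's x axis
- chock_nose (a point): middle of the lower front edge of the chock, 29 mm ahead (+x) of its origin
- handle: red upright fin on the latch: 36 mm long (x), 10 thick (y), 40 tall. Origin: centre of its foot, 97 mm above the table when hitched; axes as the rig, pitching with the tongue. Grip from above across y. The red slide plate (44 mm long, from 16 mm on the +y side to 34 mm on the -y side) lies right below the foot and moves with it
- latch (a joint): slide of the latch on the coupler, m: 0 locked, 0.030 pulled fully out. Pulling goes along the rig's -y. Two prongs below the ball keep the tongue down until it is pulled about 0.024. The springs push it back shut with 3 N at 0 and 8.5 N at 0.030
- tongue (a joint): hinge of the tongue, rad: 0 hitched on the ball, grows as the coupler rises, limit 0.8. Let go, it falls back by its weight; lifting at the handle takes about 4 N. The ball socket is 255 mm from the hinge, so 0.28 rad raises it 70 mm. While the latch is locked it rises hardly at all
- tongue_hinge (a point): the tongue's hinge axis (it runs along the rig's y), 80 mm above the table; axes as the rig
- ball_mount: steel hitch ball, 36 mm diameter, on a neck and round foot on the board; origin: centre of its foot, on the board's top; the ball's centre is 50 mm above that
- sanding_block: brown cork sanding block 90 x 55 x 32 mm lying flat; a bystander, lies in the other of the two places where the chock may lie
- oil_can: blue can, 54 mm across, 150 mm tall; bystander
- spray_can: bright metal spray can with red cap, 64 mm across, 180 mm tall; bystander
- gear_tray: round black dish with clock gears, 160 mm across, 16 mm high; bystander
- clockwork: open brass clock movement, 100 x 70 x 42 mm; bystander
- screwdriver: screwdriver with red handle lying on the table; bystander
- wrench: steel wrench lying on the table; bystander
- grease_jar: small amber jar with black lid, 44 mm across, 40 mm tall, standing on the near left corner of the service board; bystander
Not all that is in view belongs to the job. What is meant by the chock is not pink, and is the smaller of those in its own colour.

How it is judged (in metres and radians):
On the way, in this order (a step that is already met when the one before it is completed fails the run):
1. the chock sits flat, square and fully down in the pocket, slope to the wheel, and is let go (horizontal distance between chock and pocket below 0.006 m and z of chock in the frame of pocket below 0.003 m and angle between chock's own z axis and vertical below 0.05 rad and angle between the x axis of chock and the x axis of rig, either way round below 0.12 rad and x of chock_nose in the frame of pocket above 0.015 m and contact force between the fingers and chock below 0.3 N and linear speed of chock below 0.02 m/s), for 0.3 s.
2. with the wheel chocked, the latch is pulled out against its springs by the handle (horizontal distance between chock and pocket below 0.006 m and z of chock in the frame of pocket below 0.003 m and angle between chock's own z axis and vertical below 0.05 rad and angle between the x axis of chock and the x axis of rig, either way round below 0.12 rad and x of chock_nose in the frame of pocket above 0.015 m and contact force between the fingers and chock below 0.3 N and value of joint latch above 0.02 m and contact force between the fingers and handle above 1 N), for 0.1 s.
At the end, for the whole second after the job is handed in: The chock lies in the pocket within 6 mm, down to 3 mm, level within 0.05 rad and square within 0.12 rad, slope towards the wheel, not touched; the tongue is raised by at least 0.25 rad (about 63 mm), at rest, held by the fingers on the handle (over 1 N) and resting on nothing else (horizontal distance between chock and pocket below 0.006 m and z of chock in the frame of pocket below 0.003 m and angle between chock's own z axis and vertical below 0.05 rad and angle between the x axis of chock and the x axis of rig, either way round below 0.12 rad and x of chock_nose in the frame of pocket above 0.015 m and contact force between each of the fingers, tongue and chock below 0.3 N and value of joint tongue above 0.25 rad and velocity of joint tongue between -0.1 and 0.1 rad/s and contact force between the fingers and handle above 1 N and contact force between tongue and ball_mount below 0.3 N and contact force between tongue and sanding_block below 0.3 N and contact force between tongue and oil_can below 0.3 N and contact force between tongue and spray_can below 0.3 N and contact force between tongue and gear_tray below 0.3 N and contact force between tongue and clockwork below 0.3 N and contact force between tongue and screwdriver below 0.3 N and contact force between tongue and wrench below 0.3 N and contact force between tongue and grease_jar below 0.3 N); the arm keeps its last pose, push and grip.
It fails at once if the tongue is lifted before the wheel is chocked (value of joint tongue above 0.08 rad and horizontal distance between chock and pocket above 0.015 m).
It fails at once if a bystander is pushed or lifted more than 30 mm away (distance of any of sanding_block, oil_can, spray_can, gear_tray, clockwork, screwdriver, wrench, grease_jar from where it was at the start of the episode above 0.03 m).
It also fails if it takes over 51 s, if anything falls off the work surface, if the arm or the gripper's body presses on something with over 40 N, if the wrist force passes 120 N, or if a joint passes its speed limit or range.

## Robot

A 6-joint arm with a two-finger parallel gripper is mounted at the origin on the work surface. World frame = base frame: x ahead of the robot, y to its left, z up, the work surface at z = 0. Lengths are in m, angles in degrees, forces in N, time in s.
With the tool pointing down it reaches from about 0.4 to 0.825 m from the base axis. Payload 7 kg.
Tool frame: the origin (TCP) lies midway between the tips of the shut fingers; the grasp point (between the pads) lies r.pinch_z behind it (r.pinch_z is the distance from the TCP to the grasp point, in m); z points along the fingers, y is the line along which they close (so a half turn about z gives the same grasp; the last joint's range is limited). The gripper opens to 88 mm and grips with 3 to 60 N. Pads are 19 mm wide; open, the fingers measure 130 mm over their backs; the gripper's body (78 mm by 193 mm) begins 47 mm behind the grasp point.
Start: joints at [88.528, 20.546, 0.682, 0, -70.136, -16.507], TCP at [0.208, 0.642, 0.227] pointing down, gripper open.
Joint ranges: [-176.03, 176.03], [-82.01, 121.73], [-58.28, 71.71], [-173.87, 95.51], [-174.79, -0.11], [-173.66, 173.66]. Speed limits (degrees/s): [136.94, 136.94, 172.46, 180, 180, 180].

## Interface

Orientations are given as [roll, pitch, yaw] about the fixed x, y, z axes, in that order (R = Rz(yaw) Ry(pitch) Rx(roll)).
In Python, from plant import r, optics, job gives the robot as it stands.
- The arm moves only by the shell command python3 -m crank 'ROWS' [FORCE]. ROWS is JSON, a list of rows, each an object with "xyz": the shift along the tool's x, y, z in units of 30 mm (1.0 is 30 mm), a list of three; "delta_rot": the turn, a rotation vector about the tool's x, y, z in degrees, a list of three; "claw": the closure, from 0 (fully open) to 1 (shut). A call has 1 to 20 rows; each row is the pose to reach, as a shift and turn from the pose commanded when the call began, along the tool's axes at that moment; what a row does not reach only later rows make up. A row lasts 1/8 s, in which the tool goes at most 62.5 mm and 10.7 degrees, less where a joint would pass 70% of its speed; a pose out of reach is approached as far as the arm can. A call with a gripper value outside its range is refused whole. The fingers move at their own pace and stop on an object; FORCE is the grip in N (left out, the last holds). Time passes only in rows, so rows that repeat a pose let the fingers close. It gives the time, the measured TCP pose, the force, the opening and the grip force at its end, in the units of the state.
- r.get_state(): the state, without advancing time (a new reading comes with each control period).
- optics.capture(name): name is "side" or "top" or "wrist"; returns a dict with "img" (480x640x3 uint8, blue, green, red), "fovy" (degrees; the focal length in pixels is half the picture's height over the tangent of half this angle, whatever the lens; pixels are square), "cx", "cy" (the principal point, pixels), "dist" ([k1, k2, p1, p2, k3] as OpenCV has them; the pictures are not rectified), "eye" and "rotation" of the camera in the world; the wrist camera has in their place "hand_eye" (4x4, takes a point from camera to tool coordinates, whose origin is the TCP and whose axes are the flange's). Camera axes: x right, y up, looking along -z (the intrinsics and any distortion apply to the point x, -y, -z); pixel columns grow to the right and rows downward; lengths in m; the calibration is good to about 2 mm. A picture is of the moment at which its call begins: read the wrist's pose just before it. There is no depth.
- job.close_job(): hands the job in; it is judged then, once.
The state is a dict: "time_s": time; "joints": joint angles; "qd": joint speeds; "joint_torque": joint torques, N m; "tcp_pos": TCP position; "eef_rot": TCP orientation; "contact_force": force on the tool from outside, world axes, zero at the start; "moment": the same for the moment, N m; "gripper_width": finger opening in m; "gripper_force": force on a finger pad.
Only numpy, scipy, OpenCV 4.12 (cv2) and the standard library are available. Lean on these libraries where they do the work, as an engineer would, in place of code of your own. Each camera call takes 0.05 s, during which the arm holds its last target. There are 200 camera calls.

## Working session

There is one attempt and no reset: what is moved stays moved. The work goes in short steps, Python scripts to look and compute and a shell command to move; the robot and the scene stay as the last step left them, time stands still between calls to the robot, and variables do not carry over. Pictures are saved under pics/ and viewed, at most 10 in all, crops included, and the job is handed in when it is done.

```bash
mkdir -p pics; ls; python3 - <<'E'
from plant import r, optics, job
import cv2, json
print(r.get_state(), r.pinch_z)
for n in ("top","side"):
    c=optics.capture(n); cv2.imwrite(f"pics/{n}0.png",c["img"]); print({k:v for k,v in c.items() if k!="img"})
E
```

```text
pics
{'time_s': 0.0, 'joints': array([ 8.85265296e+01,  2.05915762e+01,  6.36178692e-01, -2.06480913e-02,
       -7.01349568e+01, -1.65063433e+01]), 'qd': array([ 0.02869939,  0.05744201, -0.07320532, -0.11209261, -0.04336719,
       -0.01156909]), 'joint_torque': array([-1.92182000e-03, -5.82713342e+01,  2.93054974e+01,  6.99724361e+00,
        6.81298159e-03, -1.70704088e-04]), 'tcp_pos': array([0.20823855, 0.64158768, 0.22563769]), 'eef_rot': array([ 1.79907854e+02, -7.06344900e-03, -1.79868397e+01]), 'contact_force': array([-0.16779156,  0.25532357, -0.22819183]), 'moment': array([-0.06241121,  0.0084161 ,  0.0041177 ]), 'gripper_force': 0.0, 'gripper_width': 0.0874100856855895} 0.0188
{'fovy': 44.45388001876052, 'cx': 310.6729043300729, 'cy': 236.23840795773927, 'dist': array([-0.0736373,  0.       ,  0.       ,  0.       ,  0.       ]), 'eye': array([ 0.2640871 , -0.0089802 ,  1.47754291]), 'rotation': array([ 12.4218453 ,  -0.2529391 , -90.99530886])}
{'fovy': 50.01548547000478, 'cx': 326.1478940943259, 'cy': 245.78419304165115, 'dist': array([-0.13549651,  0.        ,  0.        ,  0.        ,  0.        ]), 'eye': array([ 0.18553544, -0.97692094,  1.08450849]), 'rotation': array([ 46.05949041,   1.14485465, -22.71868371])}
```

View pics/top0.png

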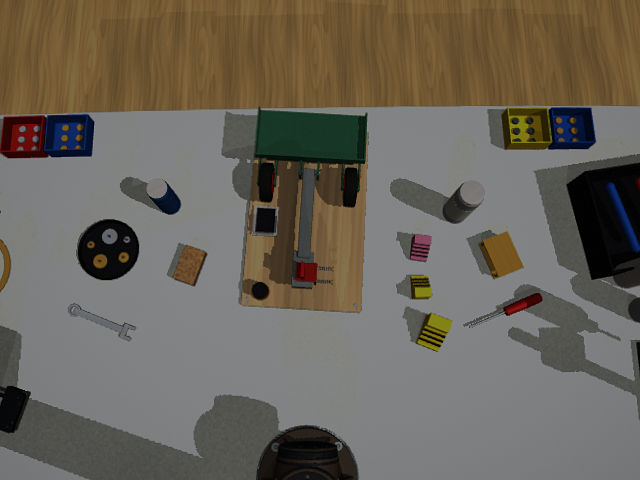

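View pics/side0.png

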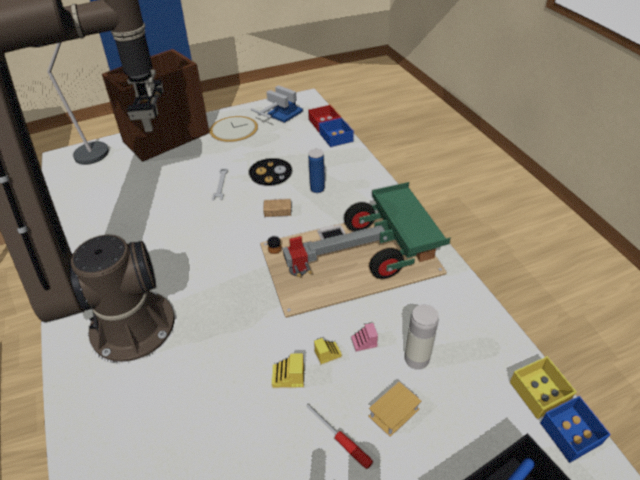

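Top view: pink chock (421,247), small yellow chock (420,287), large yellow chock (434,332), and a cork/orange box (500,255) and the sanding block (189,264) elsewhere. I choose the small yellow one at (420,287), which is (327,350) in the side view. The pocket is at (265,220) and the handle at (306,272).

```bash
cat > h.py <<'E'
import numpy as np, cv2
from scipy.spatial.transform import Rotation as R
def cam(c, st=None):
    """K, dist, R(world<-cv cam), eye"""
    f=240/np.tan(np.radians(c["fovy"]/2)); K=np.array([[f,0,c["cx"]],[0,f,c["cy"]],[0,0,1.]])
    F=np.diag([1.,-1,-1])
    if "hand_eye" in c:
        H=np.array(c["hand_eye"]); Rt=R.from_euler("xyz",st["eef_rot"],degrees=True).as_matrix()
        return K,np.array(c["dist"]),Rt@H[:3,:3]@F,Rt@H[:3,3]+st["tcp_pos"]
    rot=np.array(c["rotation"]); M=rot if rot.shape==(3,3) else R.from_euler("xyz",rot,degrees=True).as_matrix()
    return K,np.array(c["dist"]),M@F,np.array(c["eye"])
def ray(C,px):
    p=cv2.undistortPoints(np.array([[px]],float),C[0],C[1])[0,0]
    d=C[2]@np.array([p[0],p[1],1]); return d/np.linalg.norm(d)
def atz(C,px,z):
    d=ray(C,px); return C[3]+d*(z-C[3][2])/d[2]
def proj(C,P):
    P=np.atleast_2d(np.array(P,float)); q=(P-C[3])@C[2]
    return cv2.projectPoints(q,np.zeros(3),np.zeros(3),C[0],C[1])[0][:,0]
def tri(obs):
    """obs: list of (C,px) -> point, residual miss distance"""
    A=np.zeros((3,3));b=np.zeros(3)
    for C,px in obs:
        d=ray(C,px);M=np.eye(3)-np.outer(d,d);A+=M;b+=M@C[3]
    P=np.linalg.solve(A,b)
    return P,[np.linalg.norm((np.eye(3)-np.outer(ray(C,px),ray(C,px)))@(P-C[3])) for C,px in obs]
E
python3 - <<'E'
from plant import optics
from h import *
T=optics.capture("top");S=optics.capture("side");t=cam(T);s=cam(S)
for n,a,b in (("ref chock",(420,287),(327,350)),("pocket",(265,220),(333,233)),("handle",(306,268),(299,243))):
    print(n,tri([(t,a),(s,b)]))
for p in ((242,306),(362,311),(367,163)): print("board",atz(t,p,.012))
def cr(I,x,y,w,h): return cv2.resize(I["img"][y:y+h,x:x+w],(400,300),interpolation=cv2.INTER_CUBIC)
cv2.imwrite("pics/crop1.png",np.vstack([np.hstack([cr(T,390,264,60,45),cr(S,297,327,60,45)]),np.hstack([cr(T,240,190,120,90),cr(S,255,200,120,90)])]))
E
```

```text
ref chock (array([ 0.4508681 , -0.29267256,  0.01888192]), [np.float64(0.0003478004399870633), np.float64(0.00034780043998708604)])
pocket (array([0.63177067, 0.09478908, 0.0190253 ]), [np.float64(0.0020918062952769833), np.float64(0.002091806295276994)])
handle (array([ 0.48850239, -0.00817866,  0.12209105]), [np.float64(0.0017780565544723204), np.float64(0.0017780565544721462)])
board [0.41143339 0.15326883 0.012     ]
board [ 0.3939945 -0.1455696  0.012    ]
board [ 0.78176765 -0.17280433  0.012     ]
```

View pics/crop1.png

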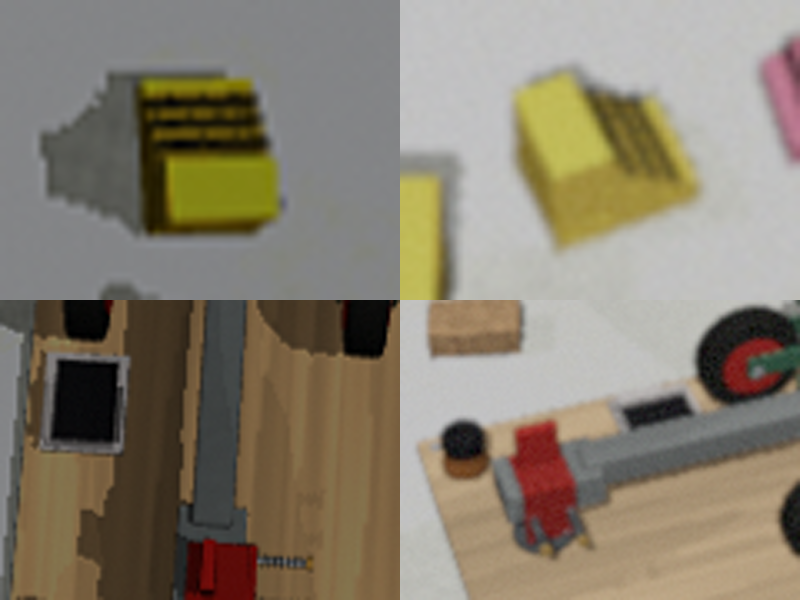

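The crop confirms the small yellow chock: back block towards the robot, nose pointing away (+x), unlike the larger yellow one beside it. The grey-framed pocket is at crop (84,400) and the red fin at (208,565).

```bash
python3 - <<'E'
from plant import optics,r
from h import *
t=cam(optics.capture("top"));s=cam(optics.capture("side"))
a=np.array([(166,155),(277,152),(279,220),(168,224)])/6.667+[390,264]
b=np.array([(115,92),(175,68),(212,165),(153,180)])/6.667+[297,327]
b=b[[1,2,3,0]]
P=[tri([(t,x),(s,y)])[0] for x,y in zip(a,b)]
print(np.round(P,4),np.mean(P,0)); Q=[atz(t,x,.05) for x in a];print(np.round(Q,4),np.mean(Q,0))
w=optics.capture("wrist"); print(w["hand_eye"],w["fovy"])
E
```

```text
[[ 0.4479 -0.2742  0.0502]
 [ 0.4469 -0.3161  0.0453]
 [ 0.4228 -0.315   0.0477]
 [ 0.4233 -0.2741  0.0483]] [ 0.43522397 -0.29484233  0.04787651]
[[ 0.4462 -0.274   0.05  ]
 [ 0.4465 -0.3151  0.05  ]
 [ 0.4214 -0.3144  0.05  ]
 [ 0.4207 -0.2733  0.05  ]] [ 0.43370362 -0.29418612  0.05      ]
[[ 4.97451704e-04  9.54484290e-01  2.98260779e-01  8.13636306e-02]
 [ 9.99999837e-01 -3.91102013e-04 -4.16249486e-04 -6.96148568e-04]
 [-2.80653204e-04  2.98260937e-01 -9.54484329e-01 -1.57551287e-01]
 [ 0.00000000e+00  0.00000000e+00  0.00000000e+00  1.00000000e+00]] 60.53283970693259
```

```bash
python3 -m crank '[{"xyz":[9.1,7.3,-0.6],"delta_rot":[0,0,0],"claw":0},{"xyz":[9.1,7.3,-0.6],"delta_rot":[0,0,0],"claw":0},{"xyz":[9.1,7.3,-0.6],"delta_rot":[0,0,0],"claw":0},{"xyz":[9.1,7.3,-0.6],"delta_rot":[0,0,0],"claw":0},{"xyz":[9.1,7.3,-0.6],"delta_rot":[0,0,0],"claw":0},{"xyz":[9.1,7.3,-0.6],"delta_rot":[0,0,0],"claw":0},{"xyz":[15,15.9,-0.6],"delta_rot":[0,0,-18],"claw":0},{"xyz":[15,15.9,-0.6],"delta_rot":[0,0,-18],"claw":0},{"xyz":[15,15.9,-0.6],"delta_rot":[0,0,-18],"claw":0},{"xyz":[15,15.9,-0.6],"delta_rot":[0,0,-18],"claw":0},{"xyz":[15,15.9,-0.6],"delta_rot":[0,0,-18],"claw":0},{"xyz":[16.8,27.3,-0.6],"delta_rot":[0,0,-18],"claw":0},{"xyz":[16.8,27.3,-0.6],"delta_rot":[0,0,-18],"claw":0},{"xyz":[16.8,27.3,-0.6],"delta_rot":[0,0,-18],"claw":0},{"xyz":[16.8,27.3,-0.6],"delta_rot":[0,0,-18],"claw":0},{"xyz":[16.8,27.3,-0.6],"delta_rot":[0,0,-18],"claw":0},{"xyz":[16.8,27.3,1.9],"delta_rot":[0,0,-18],"claw":0},{"xyz":[16.8,27.3,1.9],"delta_rot":[0,0,-18],"claw":0},{"xyz":[16.8,27.3,1.9],"delta_rot":[0,0,-18],"claw":0}]'
python3 - <<'E'
from plant import optics,r
from h import *
st=r.get_state();print(st["tcp_pos"],st["eef_rot"],st["joints"])
w=optics.capture("wrist");C=cam(w,st)
print("predicted top centre",proj(C,[.434,-.2945,.05]))
cv2.imwrite("pics/w1.png",w["img"])
E
```

```text
time_s: 2.72
tcp_pos: [0.4337, -0.2929, 0.1682]
eef_rot: [-180.0, 0.2, -0.1]
contact_force: [-0.3, -0.8, 0.8]
gripper_width: 0.0875
gripper_force: 0.0
[ 0.43369213 -0.29294405  0.1681651 ] [-1.79952334e+02  1.86439734e-01 -7.12232727e-02] [-1.25439347e+01  9.14620292e+00 -2.29785901e+01 -7.39342946e-03
 -5.80675413e+01  1.02476555e+02]
predicted top centre [[326.4249321  225.57747098]]
```

View pics/w1.png

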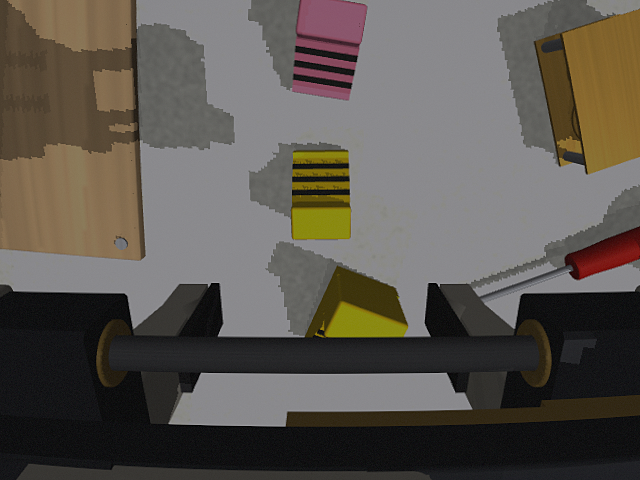

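Wrist view: chock straight ahead with its block top at (292–350, 207–239), centre (321,223), edges square with the image. The larger yellow one is behind at (360,300).

```bash
python3 - <<'E'
from plant import optics,r
from h import *
st=r.get_state();C=cam(optics.capture("wrist"),st)
for p in ((321,223),(292,208),(350,207),(293,239),(350,239)): print(atz(C,p,.05))
t=cam(optics.capture("top"));print(tri([(C,(321,223)),(t,(423.4,292.2))]))
for p in ((340,268),): print("decoy corner",atz(C,p,.065))
print(st["tcp_pos"])
E
```

```text
[ 0.43684281 -0.29068396  0.05      ]
[ 0.44766463 -0.27058759  0.05      ]
[ 0.44838373 -0.31079485  0.05      ]
[ 0.42502933 -0.27079255  0.05      ]
[ 0.4250376  -0.31124689  0.05      ]
(array([ 0.43491914, -0.29270099,  0.0471767 ]), [np.float64(0.0022987480958375534), np.float64(0.0022987480958376405)])
decoy corner [ 0.40901407 -0.30377123  0.065     ]
[ 0.43479963 -0.29281481  0.1696106 ]
```

```bash
python3 -m crank '[{"xyz":[0.05,0,2.5],"delta_rot":[0,0,0],"claw":0},{"xyz":[0.05,0,4],"delta_rot":[0,0,0],"claw":0},{"xyz":[0.05,0,4.85],"delta_rot":[0,0,0],"claw":0},{"xyz":[0.05,0,4.85],"delta_rot":[0,0,0],"claw":0},{"xyz":[0.05,0,4.85],"delta_rot":[0,0,0],"claw":1},{"xyz":[0.05,0,4.85],"delta_rot":[0,0,0],"claw":1},{"xyz":[0.05,0,4.85],"delta_rot":[0,0,0],"claw":1},{"xyz":[0.05,0,4.85],"delta_rot":[0,0,0],"claw":1}]' 30
```

```text
time_s: 3.88
tcp_pos: [0.4367, -0.2927, 0.0247]
eef_rot: [180.0, -0.1, 0.0]
contact_force: [-0.6, 0.1, -0.4]
gripper_width: 0.0531
gripper_force: 0.0
```

```bash
python3 -m crank '[{"xyz":[0,0,0],"delta_rot":[0,0,0],"claw":1},{"xyz":[0,0,0],"delta_rot":[0,0,0],"claw":1},{"xyz":[0,0,-1],"delta_rot":[0,0,0],"claw":1},{"xyz":[0,0,-3],"delta_rot":[0,0,0],"claw":1},{"xyz":[0,0,-5],"delta_rot":[0,0,0],"claw":1},{"xyz":[0,0,-6.6],"delta_rot":[0,0,0],"claw":1},{"xyz":[0.4,-1.6,-6.6],"delta_rot":[0,0,0],"claw":1},{"xyz":[0.8,-3.2,-6.6],"delta_rot":[0,0,1],"claw":1},{"xyz":[1.2,-4.8,-6.6],"delta_rot":[0,0,2],"claw":1},{"xyz":[1.5,-6.4,-6.6],"delta_rot":[0,0,3.7],"claw":1},{"xyz":[1.9,-8,-6.6],"delta_rot":[0,0,3.7],"claw":1},{"xyz":[2.3,-9.6,-6.6],"delta_rot":[0,0,3.7],"claw":1},{"xyz":[2.6,-11.2,-6.6],"delta_rot":[0,0,3.7],"claw":1},{"xyz":[3,-12.6,-6.4],"delta_rot":[0,0,3.7],"claw":1},{"xyz":[3.1,-13.1,-5.5],"delta_rot":[0,0,3.7],"claw":1},{"xyz":[3.1,-13.1,-5.5],"delta_rot":[0,0,3.7],"claw":1},{"xyz":[3.1,-13.1,-5.5],"delta_rot":[0,0,3.7],"claw":1}]' 30
python3 - <<'E'
from plant import optics,r
from h import *
st=r.get_state();print(st["tcp_pos"],st["eef_rot"],st["joints"])
w=optics.capture("wrist");C=cam(w,st)
print("predicted",proj(C,[.631,.095,.012]),proj(C,[.4885,-.008,.137]))
cv2.imwrite("pics/w2.png",cv2.resize(w["img"],(800,600),interpolation=cv2.INTER_CUBIC))
np.save("w2.npy",np.hstack([st["tcp_pos"],st["eef_rot"]]))
E
```

```text
time_s: 6.0
tcp_pos: [0.5292, 0.1, 0.1892]
eef_rot: [180.0, 0.0, -3.7]
contact_force: [0.3, 0.6, -1.0]
gripper_width: 0.0416
gripper_force: 29.9
[0.5292237  0.10002546 0.18922262] [ 1.79964105e+02  2.19715457e-02 -3.67371879e+00] [ 3.15770394e+01  9.39418058e+00 -1.96575760e+01  1.90183528e-02
 -6.09869043e+01  5.47400190e+01]
predicted [[321.9950981   78.08773133]] [[513.40000638 314.1027503 ]]
```

View pics/w2.png

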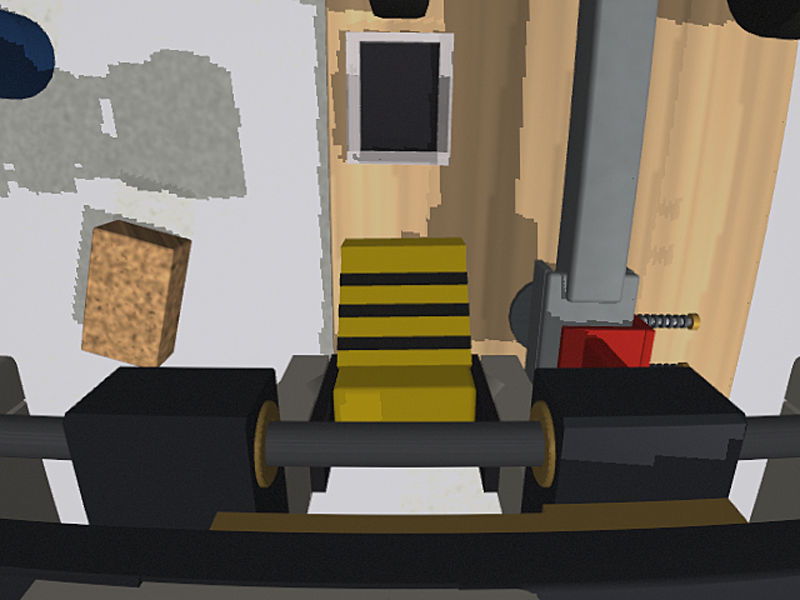

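Chock is held square (nose top edge y=239, x 342–466; block top 335–475). Pocket floor spans (360–440, 42–151) in the 800-wide picture, walls outer (346–453, 32–165), board's left edge (326,0)–(333,350).

```bash
python3 - <<'E'
from plant import optics,r
from h import *
T=optics.capture("top");t=cam(T)
v=np.load("w2.npy");C=cam(optics.capture("wrist"),dict(tcp_pos=v[:3],eef_rot=v[3:]))
g=lambda p,z:atz(C,np.array(p)/1.25,z)
def yaw(a,b): return np.degrees(np.arctan2(b[1]-a[1],b[0]-a[0]))
print("board edge yaw wrist",yaw(g((333,350),.012),g((326,2),.012)))
f=[g(p,.012) for p in ((360,42),(440,42),(438,151),(360,151))];print("floor",np.round(f,4),np.mean(f,0))
f=[g(p,.026) for p in ((346,32),(453,32),(449,164),(346,164))];print("lips@.026",np.round(f,4),np.mean(f,0))
pt=np.array([84,400-300+2])/ (400/120)+[240,190]
print("tri pocket",tri([(C,np.array((399.5,97))/1.25),(t,pt)]))
Rt=R.from_euler("xyz",v[3:],degrees=True).as_matrix()
for n,p,z in (("noseL",(342,239),.014),("noseR",(466,239),.014),("blkfrontL",(338,368),.05),("blkfrontR",(472,367),.05)):
    print(n,Rt.T@(g(p,v[2]-.0247+z)-v[:3]))
# tongue edges for yaw
print("tongue yaw L", yaw(g((560,270),.09),g((583,5),.09)),"R",yaw(g((627,290),.09),g((655,40),.09)))
E
```

```text
board edge yaw wrist -4.6623903537138895
floor [[0.665  0.1185 0.012 ]
 [0.6619 0.0703 0.012 ]
 [0.5974 0.0747 0.012 ]
 [0.6005 0.1239 0.012 ]] [0.63119284 0.09685202 0.012     ]
lips@.026 [[0.6687 0.1252 0.026 ]
 [0.6648 0.0636 0.026 ]
 [0.5898 0.0692 0.026 ]
 [0.5938 0.1319 0.026 ]] [0.62927635 0.09747248 0.026     ]
tri pocket (array([0.63232487, 0.09636884, 0.00120572]), [np.float64(0.0005258035673509078), np.float64(0.0005258035673508468)])
noseL [ 0.04709172 -0.0212537   0.01066863]
noseR [0.04710527 0.02003966 0.01069449]
blkfrontL [ 0.01731131 -0.01930914 -0.02531874]
blkfrontR [ 0.01762725  0.01869642 -0.02529505]
tongue yaw L -4.223832777745295 R -3.580425424329407
```

```bash
python3 -m crank '[{"xyz":[0.9,-0.05,0.3],"delta_rot":[0,0,0.8],"claw":1},{"xyz":[1.9,-0.1,0.8],"delta_rot":[0,0,0.8],"claw":1},{"xyz":[2.78,-0.11,1.5],"delta_rot":[0,0,0.8],"claw":1},{"xyz":[2.78,-0.11,3],"delta_rot":[0,0,0.8],"claw":1},{"xyz":[2.78,-0.11,4.1],"delta_rot":[0,0,0.8],"claw":1},{"xyz":[2.78,-0.11,4.5],"delta_rot":[0,0,0.8],"claw":1},{"xyz":[2.78,-0.11,4.7],"delta_rot":[0,0,0.8],"claw":1},{"xyz":[2.78,-0.11,4.7],"delta_rot":[0,0,0.8],"claw":1}]' 30
python3 - <<'E'
from plant import optics,r
from h import *
st=r.get_state();print(st["tcp_pos"],st["contact_force"],st["moment"])
S=optics.capture("side")["img"];T=optics.capture("top")["img"];w=optics.capture("wrist")["img"]
f=lambda I,x,y,W,H:cv2.resize(I[y:y+H,x:x+W],(400,300),interpolation=cv2.INTER_CUBIC)
cv2.imwrite("pics/p3.png",np.vstack([np.hstack([f(S,290,190,80,60),f(T,240,180,80,60)]),np.hstack([f(w,160,90,320,240),f(S,240,140,240,180)])]))
E
```

```text
time_s: 7.15
tcp_pos: [0.6134, 0.0986, 0.0491]
eef_rot: [-180.0, -0.1, -4.5]
contact_force: [-0.1, 1.0, -2.0]
gripper_width: 0.0417
gripper_force: 29.9
[0.61342066 0.09856027 0.04912674] [-0.07946936  1.01412625 -2.02408692] [-0.0064622   0.04878741 -0.00971835]
```

View pics/p3.png

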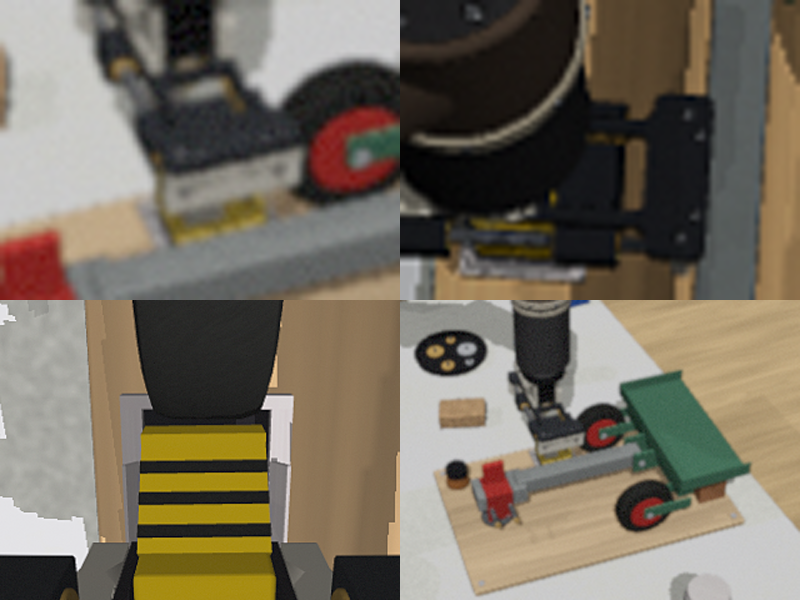

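Wrist crop (lower left): the chock (139–268) is between the lips (122–293), about 1 mm left of centre, with the pocket's far edge visible at y≈394 beyond the nose.

```bash
python3 -m crank '[{"xyz":[0,0.03,0.15],"delta_rot":[0,0,0],"claw":1},{"xyz":[0,0.03,0.25],"delta_rot":[0,0,0],"claw":1},{"xyz":[0,0.03,0.33],"delta_rot":[0,0,0],"claw":1},{"xyz":[0,0.03,0.4],"delta_rot":[0,0,0],"claw":1},{"xyz":[0,0.03,0.43],"delta_rot":[0,0,0],"claw":1},{"xyz":[0,0.03,0.43],"delta_rot":[0,0,0],"claw":1}]' 30
```

```text
time_s: 8.05
tcp_pos: [0.6127, 0.0975, 0.0363]
eef_rot: [180.0, -0.0, -4.5]
contact_force: [-3.3, -0.7, 7.8]
gripper_width: 0.0417
gripper_force: 29.9
```

```bash
python3 -m crank '[{"xyz":[0,0,-0.03],"delta_rot":[0,0,0],"claw":0.3},{"xyz":[0,0,-0.03],"delta_rot":[0,0,0],"claw":0.3},{"xyz":[0,0,-0.03],"delta_rot":[0,0,0],"claw":0.3},{"xyz":[0,0,-0.6],"delta_rot":[0,0,0],"claw":0.3},{"xyz":[0,0,-2],"delta_rot":[0,0,0],"claw":0.3},{"xyz":[-1.3,0,-4],"delta_rot":[0,0,0],"claw":0.3},{"xyz":[-2.8,0,-5.1],"delta_rot":[0,0,0],"claw":0.3},{"xyz":[-2.8,0,-5.1],"delta_rot":[0,0,0],"claw":0.3}]'
python3 - <<'E'
from plant import optics,r
from h import *
st=r.get_state();print(st["tcp_pos"],st["eef_rot"])
w=optics.capture("wrist");np.save("w4.npy",np.hstack([st["tcp_pos"],st["eef_rot"]]))
cv2.imwrite("pics/w4.png",cv2.resize(w["img"],(800,600),interpolation=cv2.INTER_CUBIC))
E
```

```text
time_s: 9.05
tcp_pos: [0.5286, 0.1048, 0.1935]
eef_rot: [-179.7, -0.4, -4.4]
contact_force: [0.3, -0.5, -0.4]
gripper_width: 0.0613
gripper_force: 0.0
[0.52856345 0.10479455 0.19354775] [-179.74404429   -0.39021341   -4.39147624]
```

View pics/w4.png

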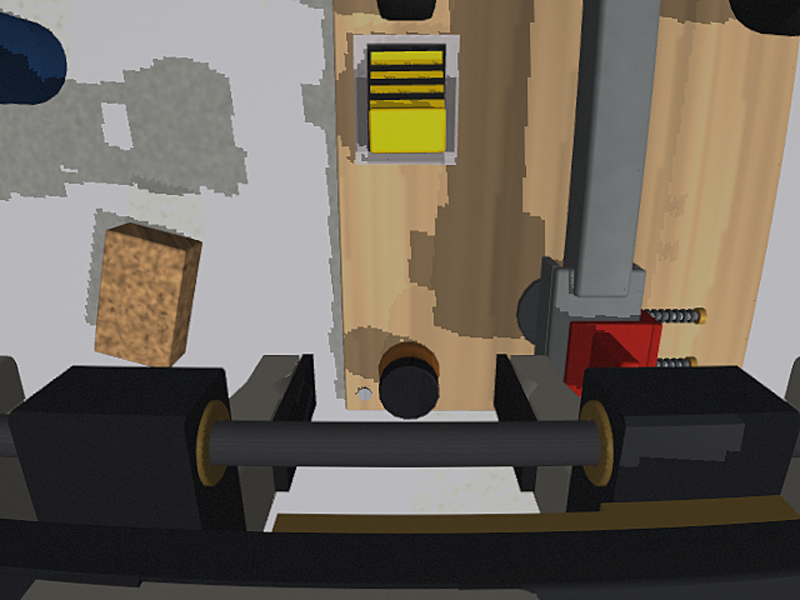

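The chock is seated in the pocket (block top 369–446, 108–152; nose top edge y≈52, floor's far edge y≈44), square. The slide plate is at (565–660, 312–390) with the fin hidden by the gripper; jar untouched at (408,385).

```bash
python3 - <<'E'
from plant import optics,r
from h import *
t=cam(optics.capture("top"));s=cam(optics.capture("side"))
v=np.load("w4.npy");C=cam(optics.capture("wrist"),dict(tcp_pos=v[:3],eef_rot=v[3:]))
g=lambda p,z:atz(C,np.array(p)/1.25,z)
ax=np.array([np.cos(np.radians(4.5)),-np.sin(np.radians(4.5)),0])
b=np.mean([g(p,.062) for p in ((370,108),(445,108),(446,152),(369,152))],0);print("chock origin",b+.017*ax)
print("nose",g((407,52),.026)-.029*ax)
l=[g(p,.026) for p in ((353,36),(459,36),(457,163),(355,163))];print("pocket lips",np.mean(l,0), "yaw chock",g((370,108),.062)-g((445,108),.062))
h=tri([(t,(302.4,270.4)),(s,(295.8,239.3))]);print("fin top",h)
E
```

```text
chock origin [0.62845062 0.09645717 0.062     ]
nose [0.62770288 0.09691835 0.026     ]
pocket lips [0.62901461 0.09732777 0.026     ] yaw chock [0.00305516 0.04014198 0.        ]
fin top (array([4.82213798e-01, 1.56964598e-04, 1.30867996e-01]), [np.float64(0.002425768816780002), np.float64(0.0024257688167798786)])
```

```bash
python3 -m crank '[{"xyz":[-1.5,1.5,-0.9],"delta_rot":[0,0,0],"claw":0.3},{"xyz":[-3,3,-0.9],"delta_rot":[0,0,0],"claw":0.3},{"xyz":[-3.7,3.7,-0.9],"delta_rot":[0,0,0],"claw":0.3},{"xyz":[-3.7,3.7,-0.9],"delta_rot":[0,0,0],"claw":0.3},{"xyz":[-3.7,3.7,-0.9],"delta_rot":[0,0,0],"claw":0.3}]'
python3 - <<'E'
from plant import optics,r
from h import *
st=r.get_state();print(st["tcp_pos"],st["eef_rot"])
w=optics.capture("wrist");C=cam(w,st);np.save("w5.npy",np.hstack([st["tcp_pos"],st["eef_rot"]]))
print("pred fin top",proj(C,[.4825,.002,.137])*1.25)
cv2.imwrite("pics/w5.png",cv2.resize(w["img"],(800,600),interpolation=cv2.INTER_CUBIC))
E
```

```text
time_s: 9.88
tcp_pos: [0.4102, 0.002, 0.2148]
eef_rot: [180.0, 0.0, -4.5]
contact_force: [-0.2, -0.1, 0.7]
gripper_width: 0.0615
gripper_force: 0.0
[0.41023104 0.00204623 0.21478724] [ 1.79961417e+02  4.00969242e-02 -4.51611593e+00]
pred fin top [[392.65596211 153.49786578]]
```

View pics/w5.png

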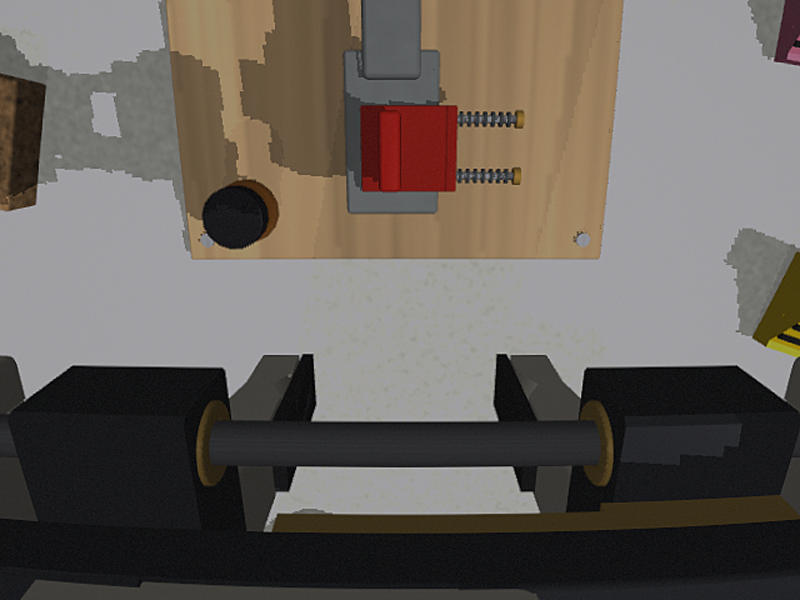

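Wrist view: fin top spans (380–400, 111–191), centre (390,151), within 1.5 mm of the prediction; slide plate (362–457, 105–191), springs on the right (−y) as described.

```bash
python3 - <<'E'
from plant import optics,r
from h import *
st=r.get_state();C=cam(optics.capture("wrist"),st)
p=atz(C,np.array((390,151))/1.25,.137)
t=cam(optics.capture("top"));print(tri([(C,np.array((390,151))/1.25),(t,(302.4,270.4))]))
Rt=R.from_euler("xyz",st["eef_rot"],degrees=True).as_matrix()
print(p,"units",Rt.T@(np.array([p[0],p[1],.1035])-st["tcp_pos"])/.03)
E
python3 -m crank '[{"xyz":[1.2,-0.2,0],"delta_rot":[0,0,0],"claw":0.3},{"xyz":[2.4,-0.2,0.5],"delta_rot":[0,0,0],"claw":0.3},{"xyz":[2.4,-0.2,1.3],"delta_rot":[0,0,0],"claw":0.3},{"xyz":[2.4,-0.2,2],"delta_rot":[0,0,0],"claw":0.3},{"xyz":[2.4,-0.2,2],"delta_rot":[0,0,0],"claw":0.3}]'
```

```text
(array([0.48276818, 0.00231028, 0.11344371]), [np.float64(0.001686222699875761), np.float64(0.0016862226998757592)])
[0.48375981 0.00331042 0.137     ] units [ 2.44089349 -0.22989968  3.70448281]
time_s: 10.65
tcp_pos: [0.4812, 0.0023, 0.1532]
eef_rot: [179.9, 0.2, -4.5]
contact_force: [-0.1, 0.2, -0.0]
gripper_width: 0.0614
gripper_force: 0.0
```

```bash
python3 -m crank '[{"xyz":[0.08,-0.03,0.8],"delta_rot":[0,0,0],"claw":0.3},{"xyz":[0.08,-0.03,1.4],"delta_rot":[0,0,0],"claw":0.3},{"xyz":[0.08,-0.03,1.6],"delta_rot":[0,0,0],"claw":0.3},{"xyz":[0.08,-0.03,1.6],"delta_rot":[0,0,0],"claw":1},{"xyz":[0.08,-0.03,1.6],"delta_rot":[0,0,0],"claw":1},{"xyz":[0.08,-0.03,1.6],"delta_rot":[0,0,0],"claw":1},{"xyz":[0.08,-0.03,1.6],"delta_rot":[0,0,0],"claw":1},{"xyz":[0.08,-0.03,1.6],"delta_rot":[0,0,0],"claw":1},{"xyz":[0.08,-0.03,1.6],"delta_rot":[0,0,0],"claw":1},{"xyz":[0.08,-0.03,1.6],"delta_rot":[0,0,0],"claw":1}]' 45
```

```text
time_s: 11.9
tcp_pos: [0.4843, 0.003, 0.1073]
eef_rot: [180.0, 0.0, -4.5]
contact_force: [-0.9, -1.0, 1.8]
gripper_width: 0.0095
gripper_force: 45.0
```

```bash
python3 -m crank '[{"xyz":[0,0.2,0],"delta_rot":[0,0,0],"claw":1},{"xyz":[0,0.45,0],"delta_rot":[0,0,0],"claw":1},{"xyz":[0,0.7,0],"delta_rot":[0,0,0],"claw":1},{"xyz":[0,0.85,0],"delta_rot":[0,0,0],"claw":1},{"xyz":[0,0.95,0],"delta_rot":[0,0,0],"claw":1},{"xyz":[0,0.95,0],"delta_rot":[0,0,0],"claw":1},{"xyz":[0,0.95,0],"delta_rot":[0,0,0],"claw":1}]' 45
```

```text
time_s: 12.78
tcp_pos: [0.4822, -0.0245, 0.1072]
eef_rot: [-179.9, -0.0, -4.5]
contact_force: [-2.5, 8.1, 1.5]
gripper_width: 0.0097
gripper_force: 45.0
```

```bash
python3 -m crank '[{"xyz":[0.03,0,-0.3],"delta_rot":[0,-2.1,0],"claw":1},{"xyz":[0.08,0,-0.62],"delta_rot":[0,-4.2,0],"claw":1},{"xyz":[0.15,0,-0.93],"delta_rot":[0,-6.3,0],"claw":1},{"xyz":[0.22,0,-1.23],"delta_rot":[0,-8.4,0],"claw":1},{"xyz":[0.3,0,-1.54],"delta_rot":[0,-10.5,0],"claw":1},{"xyz":[0.4,0,-1.83],"delta_rot":[0,-12.6,0],"claw":1},{"xyz":[0.5,0,-2.13],"delta_rot":[0,-14.7,0],"claw":1},{"xyz":[0.62,0,-2.42],"delta_rot":[0,-16.8,0],"claw":1},{"xyz":[0.75,0,-2.71],"delta_rot":[0,-18.9,0],"claw":1},{"xyz":[0.75,0,-2.71],"delta_rot":[0,-18.9,0],"claw":1},{"xyz":[0.75,0,-2.71],"delta_rot":[0,-18.9,0],"claw":1},{"xyz":[0.75,0,-2.71],"delta_rot":[0,-18.9,0],"claw":1}]' 45
python3 - <<'E'
from plant import optics
from h import *
S=optics.capture("side")["img"];T=optics.capture("top")["img"]
cv2.imwrite("pics/end.png",np.hstack([cv2.resize(S[140:320,240:480],(400,300)),cv2.resize(T[100:325,220:400],(400,300))]))
E
```

```text
time_s: 14.28
tcp_pos: [0.5043, -0.0255, 0.1874]
eef_rot: [-179.8, 18.9, -4.5]
contact_force: [-1.0, 7.5, -2.9]
gripper_width: 0.0096
gripper_force: 45.0
```

View pics/end.png

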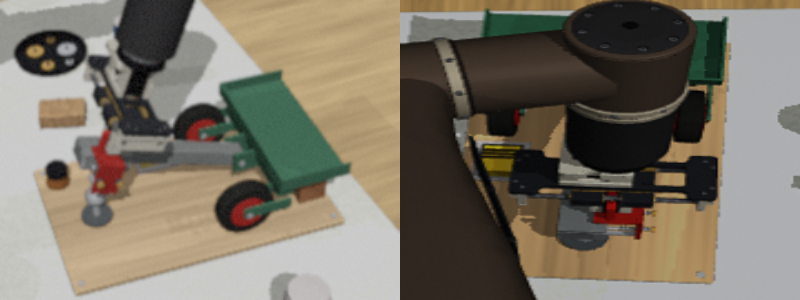

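The side view shows the tongue raised well clear of the ball (ball at (97,200)), held by the fin. The chock is still in its pocket in the top view at (505,158). The force readings fit the spring load plus the tongue's weight.

```bash
python3 -c "
from plant import job
print(job.close_job())"
```

```text
the job is handed in; nothing more can be done
None
```

I seated the chock square in the pocket and let go of it, then pulled the latch out about 27.5 mm. The tongue is held up by the handle at about 0.33 rad (roughly 80 mm), and I handed the job in at about 14.4 s; no verdict came back.

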